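# Load the orbital shaker with sorted sample jars

### The arm

A 6-joint arm with a two-finger parallel gripper is mounted at the origin on a cart in front of the work surface, level with it; the furniture and walls round the work are solid. World frame = base frame: x ahead of the robot, y to its left, z up, the work surface at z = 0. Lengths are in m, angles in rad, forces in N, time in s.
With the tool pointing down it reaches from about 0.35 to 0.85 m from the base axis. Payload 8.1 kg.
Tool frame: the origin (TCP) lies on the centre line of the jaws, within the pads' length; the fingertips stand 17 mm ahead of it and the grasp point (between the pads) lies 2 mm behind it; z points along the fingers, y is the line along which they close (so a half turn about z gives the same grasp; the last joint's range is limited). The gripper opens to 93 mm and grips with 3 to 60 N. Pads are 15 mm wide; open, the fingers measure 128 mm over their backs; the gripper's body (75 mm by 188 mm) begins 65 mm behind the grasp point.
Start: joints at [1.263, 0.13, 1.488, -0, 1.523, -0.085], TCP at [0.133, 0.585, 0.236] pointing down, gripper open.
Joint ranges: [-2.96, 2.96], [-0.89, 2.26], [0.02, 2.5], [-1.34, 4.48], [0, 2.73], [-2.66, 2.66]. Speed limits (rad/s): [2.39, 2.39, 2.79, 3.14, 3.14, 3.14].

### API

Orientations are given as a rotation vector (axis times angle).
In Python, from plant import status, eyes, robot gives the robot as it stands. The module is installed in compiled form; this text tells all that it offers.
- The arm moves only by the tool servo_tool, never from a script. Its argument "plan" is text: rows parted by semicolons, each of 4 numbers parted by spaces: the shift along the tool's x, y, z in m, then the turn about the tool's z in degrees. A call has 1 to 12 rows; each row is the pose to reach, as a shift and turn from the pose commanded when the call began, along the tool's axes at that moment; what a row does not reach only later rows make up. A row lasts 1/12 s, in which the tool goes at most 41.7 mm and 7.16 degrees, less where a joint would pass 70% of its speed; a pose out of reach is approached as far as the arm can. A call with a gripper value outside its range is refused whole. "grip" is the closure, from -1 (fully open) to 1 (shut), set as the call begins (left out, the last holds). The fingers move at their own pace and stop on an object; "grip_force" is the grip in N (left out, the last holds). Time passes only in rows, so rows that repeat a pose let the fingers close. It gives the time, the measured TCP pose, the force, the opening and the grip force at its end, in the units of the state.
- status.read_state(): the state, without advancing time (a new reading comes with each control period).
- eyes.read_camera(name): name is "scene" or "top" or "wrist"; returns a dict with "image" (400x640x3 uint8, blue, green, red), "fovy" (degrees; the focal length in pixels is half the picture's height over the tangent of half this angle, whatever the lens; pixels are square), "cx", "cy" (the principal point, pixels), "world_from_camera" (4x4, takes a point from camera to world coordinates); the wrist camera has in their place "hand_eye" (4x4, takes a point from camera to tool coordinates, whose origin is the TCP and whose axes are the flange's). Camera axes: x right, y down, z forward; pixel columns grow to the right and rows downward; lengths in m; the calibration is good to about 2 mm. A picture is of the moment at which its call begins: read the wrist's pose just before it. There is no depth.
- robot.close_job(): hands the job in; it is judged then, once.
The state is a dict: "t": time; "q": joint angles; "dq": joint speeds; "joint_torque": joint torques, N m; "tool_pos": TCP position; "orientation": TCP orientation; "force": force on the tool from outside, world axes, zero at the start; "wrist_torque": the same for the moment, N m; "opening": finger opening in m; "gripper_force": force on a finger pad.
Only numpy, scipy, OpenCV 4.12 (cv2) and the standard library are available. Lean on these libraries where they do the work, as an engineer would, in place of code of your own. Each camera call takes 0.05 s, during which the arm holds its last target. There are 200 camera calls.

### The job

Load the shaker for the next run: put each of the four sample jars upright into the holder on the shaker that is made for its size and carries the colour of the disc in its lid, and push each one fully down until the holder's two spring latches snap over its lid, so that none can jump out. Let go of all the jars, and leave the timer and the empty beaker where they are.

Things in the scene. Friction and masses are not known exactly. Their poses are not given: they have to be found in the camera images.
- jar_tall_blue: tall translucent sample jar with a white screw lid and a round blue disc set in the lid's top (36 mm across); 80 mm tall, body 44 mm in diameter, lid 48 mm in diameter and 23 mm deep (57 to 80 mm up; its lowest 6 mm taper in by 3.5 mm). Stands on the table; take it by the lid. Origin: centre of its underside, z up along its axis. 0.06 to 0.11 kg.
- jar_tall_orange: tall translucent sample jar with a white screw lid and a round orange disc set in the lid's top (36 mm across); 80 mm tall, body 44 mm in diameter, lid 48 mm in diameter and 23 mm deep (57 to 80 mm up; its lowest 6 mm taper in by 3.5 mm). Stands on the table; take it by the lid. Origin: centre of its underside, z up along its axis. 0.06 to 0.11 kg.
- jar_short_blue: short translucent sample jar with a white screw lid and a round blue disc set in the lid's top (27 mm across); 46 mm tall, body 35 mm in diameter, lid 39 mm in diameter and 17 mm deep (29 to 46 mm up; its lowest 6 mm taper in by 3.5 mm). Stands on the table; take it by the lid. Origin: centre of its underside, z up along its axis. 0.06 to 0.11 kg.
- jar_short_orange: short translucent sample jar with a white screw lid and a round orange disc set in the lid's top (27 mm across); 46 mm tall, body 35 mm in diameter, lid 39 mm in diameter and 17 mm deep (29 to 46 mm up; its lowest 6 mm taper in by 3.5 mm). Stands on the table; take it by the lid. Origin: centre of its underside, z up along its axis. 0.06 to 0.11 kg.
- holder_tall_blue: large holder for a tall jar, blue posts, on the shaker, 62 mm above the table. Origin: on its axis, under the foot; z up. Seat (black pad) 9 mm above the origin. Four posts on the diagonals (45 deg to x and y) leave 50 mm, flared to 68 mm at their tips 57 mm up. Latches on its +x and -x sides: hook tips 19.5 mm from the axis, slopes' outer ends 31 mm; fingers go on its +y and -y sides.
- holder_tall_orange: as holder_tall_blue, but orange posts. All holders: the two facing latches are upright sprung steel strips 14 mm wide, hinged at the foot, arms 9 mm outside the lid's edge. Hooks' undersides are 91 mm above the holder's origin; the steep slopes above them rise and widen to 118 mm. A seated jar's lid top is 89 mm above the origin.
- holder_short_blue: small holder for a short jar, blue posts, on the shaker, 62 mm above the table. Origin: on its axis, under the foot; z up. Seat (black pad on a pedestal) 43 mm above the origin. Four posts on the diagonals leave 41 mm, flared to 59 mm at their tips 70 mm up. Latches on its +x and -x sides: hook tips 15 mm from the axis, slopes' outer ends 26.5 mm; fingers go on its +y and -y sides.
- holder_short_orange: as holder_short_blue, but orange posts. All holders: a jar lowered straight down on the axis meets the slopes with its underside, spreads the latches and rubs between them (about 2 to 6 N to push) until, on the seat, the hooks snap in over the lid's edge. Keep hold of the jar all the way down: let go higher up, it hangs or tilts between the latches.
- lab_timer: bystander: white bench timer lying flat, 58 x 62 x 18 mm. Origin: centre of its underside.
- beaker: bystander: empty translucent plastic beaker, 56 x 60 mm at the rim, 68 mm tall, standing on the table. Origin: centre of its underside.

How it is judged:
By the outcome, as a careful person would: the job done as asked, in the order asked, and still so for the second after the job is handed in, with the robot touching nothing.
It also fails if it takes over 125 s, if anything falls off the work surface, if the arm or the gripper's body presses on something with over 40 N, if the wrist force passes 120 N, or if a joint passes its speed limit or range.

## Working session

There is one attempt and no reset: what is moved stays moved. The work goes in short steps, Python scripts to look and compute and a tool call to move; the robot and the scene stay as the last step left them, time stands still between calls to the robot, and variables do not carry over. Pictures are saved under pics/ and viewed, at most 14 in all, crops included, and the job is handed in when it is done.

Besides the shell and the picture viewer there is one more tool, called after "Request:" in YAML: its name, and indented under it one key for each argument. servo_tool: Moves the arm, as the interface text tells. Its arguments: {"type":"object","properties":{"plan":{"type":"string"},"grip":{"type":"number"},"grip_force":{"type":"number"}},"required":["plan"]}

```bash
mkdir -p pics
cat > h.py <<'E'
import numpy as np, cv2
from scipy.spatial.transform import Rotation as R
from plant import status, eyes, robot
def cam(name,save=None):
    s=status.read_state(); c=eyes.read_camera(name)
    if name=='wrist':
        T=np.eye(4);T[:3,:3]=R.from_rotvec(s['orientation']).as_matrix();T[:3,3]=s['tool_pos'];c['W']=T@c['hand_eye']
    else: c['W']=np.array(c['world_from_camera'])
    if save: cv2.imwrite(save,c['image'])
    return c
def ray(c,u,v,z):
    f=c['image'].shape[0]/2/np.tan(np.radians(c['fovy'])/2)
    d=c['W'][:3,:3]@np.array([(u-c['cx'])/f,(v-c['cy'])/f,1]);o=c['W'][:3,3]
    return o+d*(z-o[2])/d[2]
def proj(c,p):
    f=c['image'].shape[0]/2/np.tan(np.radians(c['fovy'])/2)
    q=c['W'][:3,:3].T@(np.array(p)-c['W'][:3,3]); return np.array([c['cx']+f*q[0]/q[2],c['cy']+f*q[1]/q[2]])
E
python3 - <<'E'
from h import *
import pickle
for n in('top','scene'):
    c=cam(n,f'pics/{n}0.png'); pickle.dump(c,open(n+'.pkl','wb')); print(n,c['fovy'],c['cx'],c['cy'],c['W'].round(3).tolist())
s=status.read_state();print(s['t'],s['tool_pos'],R.from_rotvec(s['orientation']).as_matrix().round(3).tolist(),s['opening'])
E
```

```text
top 54.25097538995853 317.1861921452498 204.48997249432955 [[0.004, -0.994, 0.111, 0.415], [-1.0, -0.007, -0.026, 0.166], [0.027, -0.11, -0.994, 0.927], [0.0, 0.0, 0.0, 1.0]]
scene 53.62012287524221 320.88935538111593 202.28157080415914 [[0.769, -0.423, 0.479, 0.1], [-0.639, -0.51, 0.576, -0.362], [0.001, -0.749, -0.663, 0.632], [0.0, 0.0, 0.0, 1.0]]
0.1 [0.13241688 0.58470612 0.23466833] [[-0.975, 0.221, -0.001], [0.221, 0.975, -0.002], [0.0, -0.002, -1.0]] 0.09311899745059342
```

View pics/top0.png

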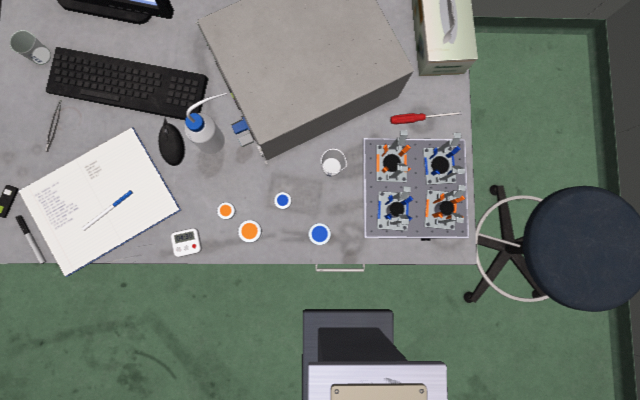

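View pics/scene0.png

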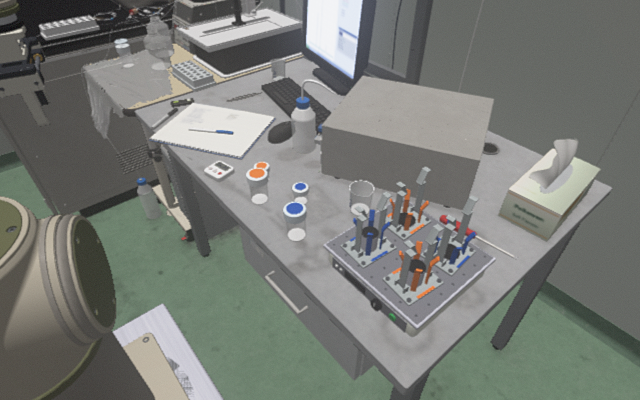

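The top view shows jar discs at: short orange (226,211), tall orange (250,231), short blue (283,200) and tall blue (319,234). Holders: orange (391,162), blue (440,165), blue (396,208) and orange (446,208). The sizes of the holders are not clear yet, so I'll enlarge both views.

Run:
```python
from h import *
import pickle
t=pickle.load(open('top.pkl','rb'));s=pickle.load(open('scene.pkl','rb'))
cv2.imwrite('pics/tc.png',cv2.resize(t['image'][125:245,358:478],None,fx=5,fy=5,interpolation=cv2.INTER_CUBIC))
cv2.imwrite('pics/sc.png',cv2.resize(s['image'][155:335,320:500],None,fx=3.3,fy=3.3,interpolation=cv2.INTER_CUBIC))
hsv=cv2.cvtColor(t['image'],cv2.COLOR_BGR2HSV)
for n,u,v,z in(('so',226,211,.046),('to',250,231,.08),('sb',283,200,.046),('tb',319,234,.08)):
    lo,hi=((5,120,120),(25,255,255)) if n[1]=='o' else ((100,120,80),(130,255,255))
    m=cv2.inRange(hsv,lo,hi); k=np.zeros_like(m);cv2.circle(k,(u,v),14,255,-1)
    M=cv2.moments(m&k,True);cu,cv_=M['m10']/M['m00'],M['m01']/M['m00']
    print(n,cu,cv_,M['m00'],ray(t,cu,cv_,z).round(4))
    # same in scene
    e=proj(s,ray(t,cu,cv_,z)); h2=cv2.cvtColor(s['image'],cv2.COLOR_BGR2HSV);m=cv2.inRange(h2,lo,hi);k=np.zeros_like(m);cv2.circle(k,tuple(int(a) for a in e),13,255,-1)
    M=cv2.moments(m&k,True);cu,cv_=M['m10']/M['m00'],M['m01']/M['m00'];print('  scene',e,M['m00'],ray(s,cu,cv_,z).round(4))
```

```text
so 225.1818181818182 209.94949494949495 99.0 [0.4993 0.3501 0.046 ]
  scene [261.37755765 164.93606396] 118.0 [0.4828 0.337  0.046 ]
to 248.96410256410257 230.4820512820513 195.0 [0.4519 0.2906 0.08  ]
  scene [256.84869169 172.52127504] 137.0 [0.4576 0.2955 0.08  ]
sb 282.1458333333333 199.80208333333334 96.0 [0.5233 0.2222 0.046 ]
  scene [300.15055043 185.95653425] 45.0 [0.5232 0.2227 0.046 ]
tb 319.1173469387755 233.43367346938774 196.0 [0.4463 0.1391 0.08  ]
  scene [294.50019259 207.73830175] 137.0 [0.4455 0.1389 0.08  ]
```

View pics/tc.png

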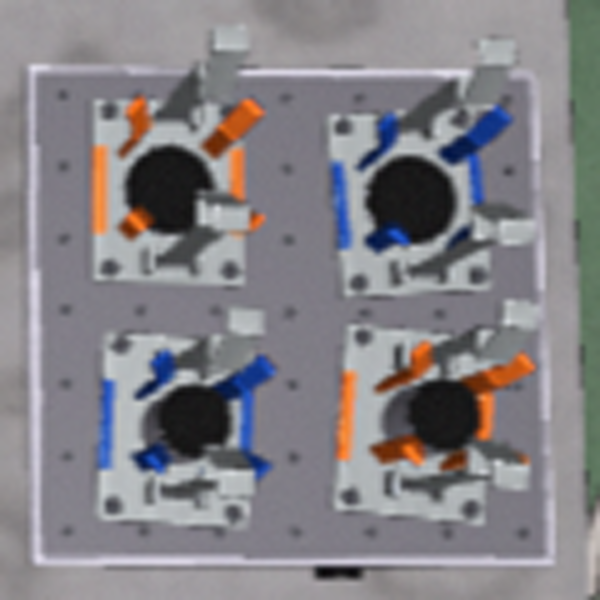

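View pics/sc.png

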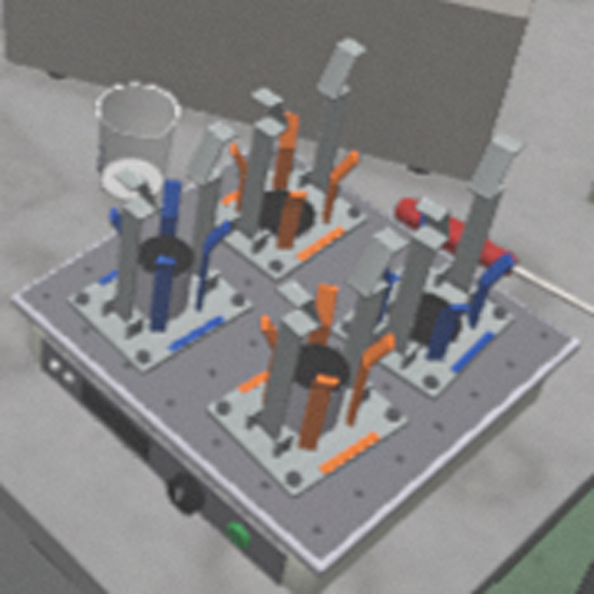

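Far row: tall orange at crop (169,189) and tall blue at (411,199), both with low, wide pads. Near row: short blue at (195,420) and short orange at (445,414), both on pedestals. The plates look rotated by a few degrees, so I'll compute poses.

Run:
```python
from h import *
import pickle
t=pickle.load(open('top.pkl','rb'));s=pickle.load(open('scene.pkl','rb'))
P=lambda u,v,z:ray(t,358+(u-2)/5,125+(v-2)/5,z)
S=lambda u,v,z:ray(s,320+(u-1)/3.3,155+(v-1)/3.3,z)
for n,p,q,z,b in(('to',(169,189),(287,212),.071,((107,110),(108,268),(230,271))),('tb',(411,199),(434,318),.071,((343,127),(357,283),(477,276))),
  ('sb',(195,420),(165,254),.105,((121,344),(113,505),(234,513))),('so',(445,414),(318,366),.105,((363,338),(350,497),(472,510)))):
    B=[P(*x,.066) for x in b]; a=B[0]-B[1]; c=B[1]-B[2]
    print(n,P(*p,z).round(4),S(*q,z).round(4),'plate mid',((B[0]+B[2])/2).round(4),'yaw x',np.degrees(np.arctan2(a[1],a[0])).round(1),'yaw y',(np.degrees(np.arctan2(c[1],c[0]))-90).round(1))
c=cam('wrist','pics/w0.png');print(c['fovy'],c['cx'],c['cy'],np.array(c['hand_eye']).round(3).tolist())
```

```text
to [ 0.6066 -0.0231  0.071 ] [ 0.6077 -0.026   0.071 ] plate mid [ 0.6072 -0.0239  0.066 ] yaw x -0.4 yaw y -0.9
tb [ 0.6031 -0.1327  0.071 ] [ 0.6057 -0.1372  0.071 ] plate mid [ 0.6032 -0.1338  0.066 ] yaw x 3.5 yaw y 3.8
sb [ 0.4989 -0.025   0.105 ] [ 0.4983 -0.0252  0.105 ] plate mid [ 0.4992 -0.026   0.066 ] yaw x -3.7 yaw y -3.5
so [ 0.5022 -0.1325  0.105 ] [ 0.5019 -0.1327  0.105 ] plate mid [ 0.5019 -0.134   0.066 ] yaw x -6.3 yaw y -5.7
68.41154550584888 317.82120207364653 197.4446271491813 [[0.0, -0.955, -0.295, 0.081], [1.0, -0.0, 0.001, 0.0], [-0.001, -0.295, 0.955, -0.149], [0.0, 0.0, 0.0, 1.0]]
```

View pics/w0.png

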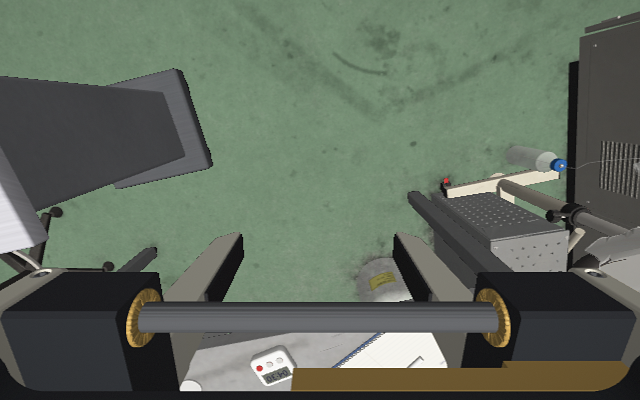

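The wrist camera looks past the fingertips, which show at about (240,240) and (395,240); the grasp point should project near (318,256). Next I'll move above the tall orange jar with the tool y axis on world y.

Request:
servo_tool:
  plan: "-0.3765 -0.2157 0.035 -12.8;-0.3765 -0.2157 0.035 -12.8;-0.3765 -0.2157 0.035 -12.8;-0.3765 -0.2157 0.035 -12.8;-0.3765 -0.2157 0.035 -12.8;-0.3765 -0.2157 0.035 -12.8;-0.3765 -0.2157 0.035 -12.8;-0.3765 -0.2157 0.035 -12.8;-0.3765 -0.2157 0.035 -12.8;-0.3765 -0.2157 0.035 -12.8;-0.3765 -0.2157 0.035 -12.8;-0.3765 -0.2157 0.035 -12.8"
  grip: -1

```text
t: 1.15
tool_pos: [0.4546, 0.2881, 0.1998]
orientation: [-0.006, -3.141, 0.003]
force: [-0.4, 0.8, 0.6]
opening: 0.0929
gripper_force: 0.0
```

Request:
servo_tool:
  plan: "0 0 0 0;0 0 0 0"

```text
t: 1.32
tool_pos: [0.4515, 0.292, 0.2004]
orientation: [0.001, -3.141, -0.0]
force: [-0.9, 0.0, -0.2]
opening: 0.0927
gripper_force: 0.0
```

```bash
cat >> h.py <<'E'
def go(x,y,z,yaw=0):
    "tool shift+turn to the world pose; yaw of tool y from world y, deg ccw"
    s=status.read_state();M=R.from_rotvec(s['orientation']).as_matrix()
    d=M.T@(np.array([x,y,z])-s['tool_pos']);a=np.degrees(np.arctan2(M[1,1],M[0,1]))-90
    print('now',s['t'],s['tool_pos'].round(4),'yaw',a.round(2),'tilt',M[:2,2].round(4),'F',np.array(s['force']).round(1),'open',round(s['opening'],4),'gf',round(s['gripper_force'],1),'-> shift',d.round(4),'turn',-(yaw-a).round(2))
def disc(c,col,p):
    "centre pixel and ray of a coloured disc near world point p"
    lo,hi=((5,120,120),(25,255,255)) if col=='o' else ((100,120,80),(130,255,255))
    m=cv2.inRange(cv2.cvtColor(c['image'],cv2.COLOR_BGR2HSV),lo,hi)
    n,l,st,ce=cv2.connectedComponentsWithStats(m);e=proj(c,p)
    i=min((i for i in range(1,n) if st[i,4]>150),key=lambda i:np.hypot(*(ce[i]-e)))
    k=cv2.convexHull(np.argwhere(l==i)[:,::-1].astype(np.float32));(u,v),ax,_=cv2.fitEllipse(k)
    print(col,'px',round(u,1),round(v,1),'expected',e.round(1),'axes',np.round(ax,1),st[i].tolist(),'world',ray(c,u,v,p[2]).round(4))
E
python3 - <<'E'
from h import *
go(.452,.291,.069)
c=cam('wrist','pics/w1.png');disc(c,'o',(.452,.291,.08))
E
```

```text
now 1.3167 [0.4515 0.292  0.2004] yaw 0.03 tilt [-0.0008  0.0002] F [-0.9  0.  -0.2] open 0.0927 gf 0.0 -> shift [-0.0006 -0.001   0.1314] turn 0.03
o px 314.4 195.9 expected [316.6 195.8] axes [35.4 37. ] [296, 179, 37, 35, 1040] world [0.4522 0.2889 0.08  ]
```

View pics/w1.png

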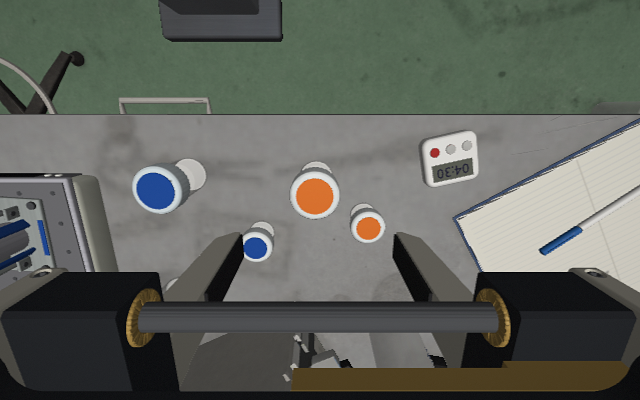

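The wrist view agrees with the top view to 1–2 mm: the tall orange disc is at (314,196). I'll descend, grip, lift and check the jar in hand.

Request:
servo_tool:
  plan: "-0.0005 -0.002 0.02 0;-0.0005 -0.002 0.05 0;-0.0005 -0.002 0.08 0;-0.0005 -0.002 0.11 0;-0.0005 -0.002 0.125 0;-0.0005 -0.002 0.131 0;-0.0005 -0.002 0.131 0;-0.0005 -0.002 0.131 0"

```text
t: 2.03
tool_pos: [0.4526, 0.2906, 0.0706]
orientation: [-0.003, 3.141, 0.001]
force: [1.2, -0.6, 1.0]
opening: 0.0931
gripper_force: 0.0
```

Request:
servo_tool:
  plan: "0 0 0 0;0 0 0 0;0 0 0 0;0 0 0 0;0 0 0 0;0 0 0 0;0 0 0 0;0 0 0 0;0 0 0 0;0 0 0 0;0 0 0 0;0 0 0 0"
  grip: 1
  grip_force: 30

```text
t: 3.03
tool_pos: [0.4526, 0.2896, 0.0697]
orientation: [-0.001, 3.142, -0.0]
force: [-0.2, -0.9, 0.9]
opening: 0.0473
gripper_force: 30.0
```

Request:
servo_tool:
  plan: "0 0 -0.01 0;0 0 -0.03 0;0 0 -0.06 0;0 0 -0.09 0;0 0 -0.12 0;0 0 -0.15 0;0 0 -0.18 0;0 0 -0.2 0;0 0 -0.211 0;0 0 -0.211 0;0 0 -0.211 0"

```text
t: 3.95
tool_pos: [0.4526, 0.2897, 0.2804]
orientation: [-0.001, 3.141, 0.0]
force: [-0.1, -0.8, -1.8]
opening: 0.0474
gripper_force: 30.0
```

Run:
```python
from h import *
go(.607,-.024,.28,-.6)
s=status.read_state();p=np.array(s['tool_pos'])
c=cam('wrist','pics/w2.png');disc(c,'o',p+[0,0,.011])
```

```text
now 3.95 [0.4526 0.2897 0.2804] yaw 0.04 tilt [0.0002 0.0001] F [-0.1 -0.8 -1.8] open 0.0474 gf 30.0 -> shift [-0.1542 -0.3138  0.0004] turn 0.64
o px 317.8 264.6 expected [317.8 266.5] axes [60.1 67.2] [285, 235, 67, 60, 3187] world [0.4514 0.2896 0.2914]
```

View pics/w2.png

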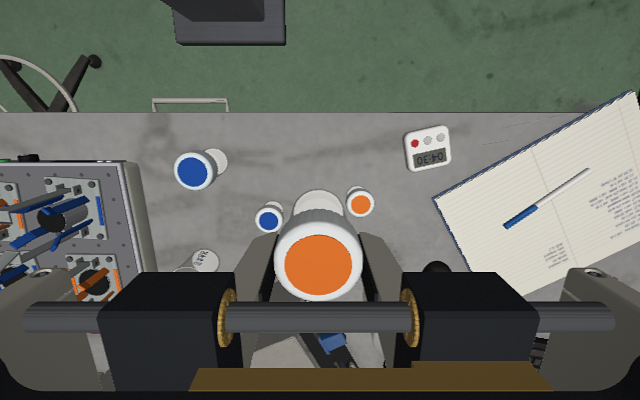

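The tall orange jar is held well: the disc is at (318,265), about 1 mm off the tool axis in x. Next I'll carry it over the holder, where the pad should show just above the jar's bottom in the wrist view.

Request:
servo_tool:
  plan: "-0.006 -0.012 0 0;-0.018 -0.036 0 0;-0.033 -0.067 0 0.6;-0.05 -0.1 0 0.6;-0.067 -0.135 0 0.6;-0.084 -0.17 0 0.6;-0.101 -0.205 0 0.6;-0.118 -0.24 0 0.6;-0.133 -0.27 0 0.6;-0.145 -0.294 0 0.6;-0.152 -0.308 0 0.6;-0.155 -0.314 0 0.6"

```text
t: 5.0
tool_pos: [0.6074, -0.0262, 0.278]
orientation: [-0.019, -3.138, -0.0]
force: [0.3, 0.2, 0.2]
opening: 0.0474
gripper_force: 30.0
```

Request:
servo_tool:
  plan: "0 0 0 0;0 0 0 0;0 0 0 0"

```text
t: 5.25
tool_pos: [0.6073, -0.0227, 0.2804]
orientation: [-0.013, -3.141, -0.001]
force: [1.1, -0.0, -0.9]
opening: 0.0475
gripper_force: 30.0
```

Run:
```python
from h import *
go(.608,-.024,.152,-.6)
c=cam('wrist','pics/w3.png')
print(proj(c,(.607,-.024,.071)))
cv2.imwrite('pics/w3c.png',cv2.resize(c['image'][60:300,190:490],None,fx=2.5,fy=2.5))
```

```text
now 5.25 [ 0.6073 -0.0227  0.2804] yaw -0.48 tilt [-0.0005  0.0006] F [ 1.1 -0.  -0.9] open 0.0475 gf 30.0 -> shift [-0.0007 -0.0014  0.1284] turn 0.12
[316.47827152 174.42767694]
```

View pics/w3c.png

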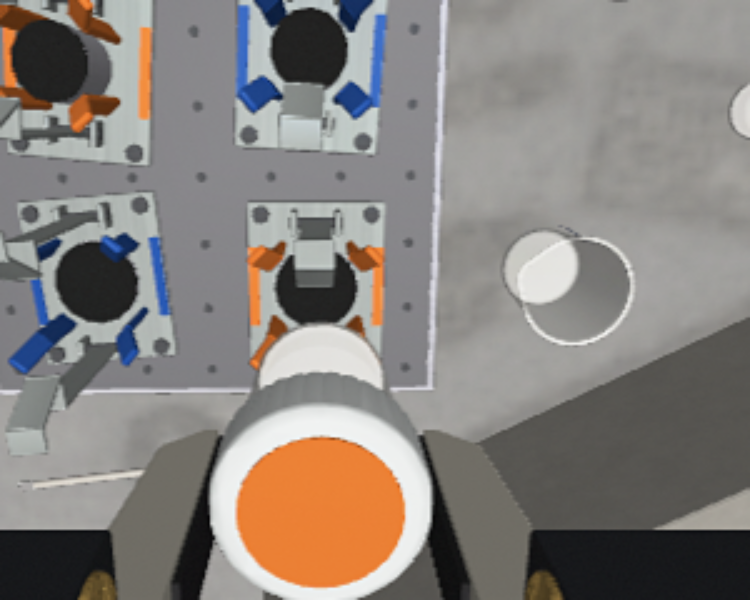

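Pad centre is at crop (316,286), which is pixel (316.4,174.4) and exactly where (0.607,-0.024) predicts. I'll lower the jar.

Request:
servo_tool:
  plan: "-0.001 -0.0014 0 0.1;-0.001 -0.0014 0.01 0.1;-0.001 -0.0014 0.02 0.1;-0.001 -0.0014 0.03 0.1;-0.001 -0.0014 0.04 0.1;-0.001 -0.0014 0.05 0.1;-0.001 -0.0014 0.06 0.1;-0.001 -0.0014 0.07 0.1;-0.001 -0.0014 0.08 0.1;-0.001 -0.0014 0.085 0.1;-0.001 -0.0014 0.09 0.1;-0.001 -0.0014 0.09 0.1"

```text
t: 6.3
tool_pos: [0.6082, -0.0257, 0.1893]
orientation: [-0.018, -3.14, -0.0]
force: [-0.4, -0.8, -2.0]
opening: 0.0475
gripper_force: 30.0
```

Run:
```python
from h import *
go(.608,-.024,.1405,-.6)
```

```text
now 6.3 [ 0.6082 -0.0257  0.1893] yaw -0.67 tilt [-0.0017  0.0002] F [-0.4 -0.8 -2. ] open 0.0475 gf 30.0 -> shift [0.0002 0.0017 0.0488] turn -0.07
```

Request:
servo_tool:
  plan: "0 0.0005 0.008 0;0 0.0005 0.016 0;0 0.0005 0.024 0;0 0.0005 0.032 0;0 0.0005 0.038 0;0 0.0005 0.043 0;0 0.0005 0.047 0;0 0.0005 0.049 0;0 0.0005 0.049 0"

```text
t: 7.05
tool_pos: [0.6087, -0.0252, 0.1412]
orientation: [-0.018, -3.141, -0.0]
force: [-0.3, -0.3, -0.6]
opening: 0.0475
gripper_force: 30.0
```

Run:
```python
from h import *
go(.608,-.024,.1405,-.6)
c=cam('wrist'); cv2.imwrite('pics/w4c.png',cv2.resize(c['image'][100:360,190:490],None,fx=2,fy=2))
```

```text
now 7.05 [ 0.6087 -0.0252  0.1412] yaw -0.66 tilt [-0.0004  0.    ] F [-0.3 -0.3 -0.6] open 0.0475 gf 30.0 -> shift [0.0007 0.0012 0.0007] turn -0.06
```

View pics/w4c.png

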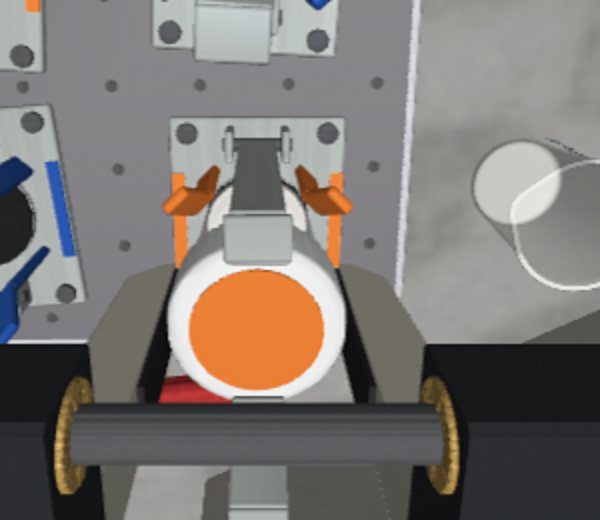

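The near latch hook shows at crop (258,240), apparently over the lid's edge. I'll press slightly further to confirm seating by force.

Request:
servo_tool:
  plan: "0 0 0.001 0;0 0 0.002 0;0 0 0.003 0;0 0 0.003 0;0 0 0.003 0"

```text
t: 7.52
tool_pos: [0.6099, -0.0253, 0.1406]
orientation: [0.018, 3.139, -0.0]
force: [-1.1, -0.9, 6.7]
opening: 0.0475
gripper_force: 30.0
```

Run:
```python
from h import *
go(.608,-.024,.1405,-.6)
c=cam('wrist'); cv2.imwrite('pics/w5c.png',cv2.resize(c['image'][180:310,250:390],None,fx=4,fy=4))
```

```text
now 7.5167 [ 0.6099 -0.0253  0.1406] yaw -0.67 tilt [ 0.0029 -0.0003] F [-1.1 -0.9  6.7] open 0.0475 gf 30.0 -> shift [0.0019 0.0013 0.0001] turn -0.07
```

View pics/w5c.png

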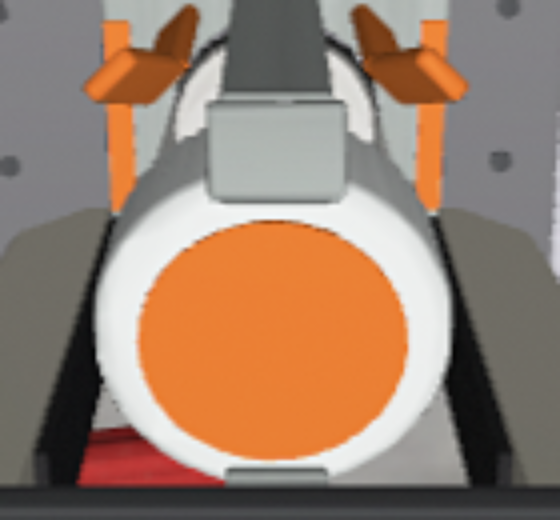

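Both hooks overlap the lid, and contact came at the predicted seat height (TCP 0.1406) with about 7 N. I'll release, rise and go to the tall blue jar.

Request:
servo_tool:
  plan: "0 0 -0.002 0;0 0 -0.002 0;0 0 -0.002 0;0 0 -0.002 0;0 0 -0.002 0;0 0 -0.002 0"
  grip: -0.4

```text
t: 8.07
tool_pos: [0.6086, -0.0252, 0.1403]
orientation: [-0.018, -3.141, -0.0]
force: [0.2, -0.1, -0.0]
opening: 0.0649
gripper_force: 0.0
```

Request:
servo_tool:
  plan: "0 0 -0.01 0;0 0 -0.03 0;0 0 -0.06 0;0 0 -0.09 0;0 0 -0.1 0;0.015 0.015 -0.1 0;0.04 0.04 -0.1 0;0.068 0.068 -0.1 0;0.095 0.095 -0.1 0;0.12 0.12 -0.1 0;0.145 0.145 -0.1 0;0.162 0.164 -0.08 0"

```text
t: 9.07
tool_pos: [0.4489, 0.1426, 0.2247]
orientation: [0.017, 3.135, 0.003]
force: [0.5, 0.2, -0.3]
opening: 0.0648
gripper_force: 0.0
```

Request:
servo_tool:
  plan: "0 0 0.02 0;0 0 0.02 0;0 0 0.02 0;0 0 0.02 0"
  grip: -1

```text
t: 9.4
tool_pos: [0.4494, 0.1403, 0.2017]
orientation: [0.019, 3.141, -0.0]
force: [0.5, -0.3, -0.4]
opening: 0.0872
gripper_force: 0.0
```

Run:
```python
from h import *
go(.446,.139,.069)
c=cam('wrist');disc(c,'b',(.446,.139,.08))
c=cam('scene'); cv2.imwrite('pics/s1.png',cv2.resize(c['image'][155:315,330:490],None,fx=3.7,fy=3.7,interpolation=cv2.INTER_CUBIC))
```

```text
now 9.4 [0.4494 0.1403 0.2017] yaw -0.7 tilt [ 0.0009 -0.    ] F [ 0.5 -0.3 -0.4] open 0.0872 gf 0.0 -> shift [ 0.0035 -0.0014  0.1327] turn -0.7
b px 314.8 192.2 expected [316.3 191.3] axes [35.7 36.4] [297, 175, 37, 36, 1031] world [0.4469 0.1376 0.08  ]
```

View pics/s1.png

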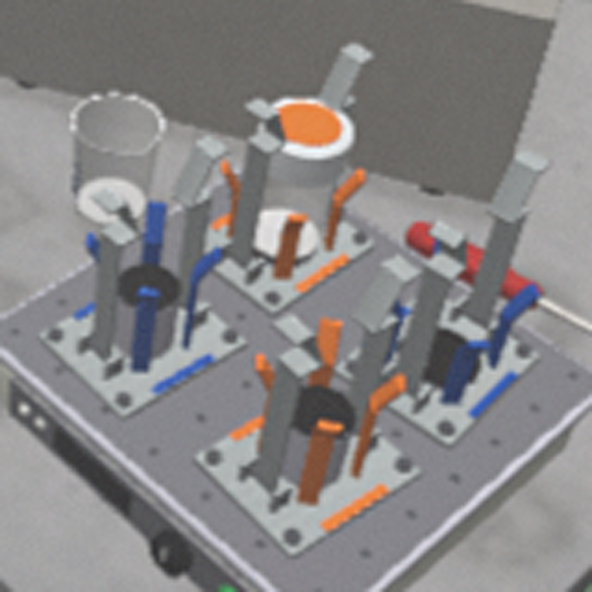

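The tall orange jar is seated and latched at crop (310,125). Next, grasp the tall blue jar.

Request:
servo_tool:
  plan: "0.0031 -0.0018 0.015 -0.7;0.0031 -0.0018 0.05 -0.7;0.0031 -0.0018 0.08 -0.7;0.0031 -0.0018 0.11 -0.7;0.0031 -0.0018 0.126 -0.7;0.0031 -0.0018 0.1325 -0.7;0.0031 -0.0018 0.1325 -0.7;0.0031 -0.0018 0.1325 -0.7"

```text
t: 10.17
tool_pos: [0.4467, 0.1388, 0.0694]
orientation: [0.0, 3.14, 0.0]
force: [0.1, 0.1, 0.4]
opening: 0.0926
gripper_force: 0.0
```

Request:
servo_tool:
  plan: "0 0 0 0;0 0 0 0;0 0 0 0;0 0 0 0;0 0 0 0;0 0 0 0;0 0 0 0;0 0 0 0;0 0 0 0;0 0 0 0;0 0 0 0"
  grip: 1
  grip_force: 30

```text
t: 11.08
tool_pos: [0.4456, 0.1389, 0.0681]
orientation: [-0.001, 3.142, 0.0]
force: [-0.4, -0.3, 0.9]
opening: 0.0474
gripper_force: 30.0
```

Request:
servo_tool:
  plan: "0 0 -0.01 0;0 0 -0.03 0;0 0 -0.06 0;0 0 -0.09 0;0 0 -0.12 0;0 0 -0.15 0;0 0 -0.18 0;0 0 -0.2 0;0 0 -0.211 0;0 0 -0.211 0;0 0 -0.211 0"

```text
t: 12.0
tool_pos: [0.4455, 0.1389, 0.2788]
orientation: [-0.001, 3.142, 0.0]
force: [-0.1, 0.0, -1.8]
opening: 0.0474
gripper_force: 30.0
```

Run:
```python
from h import *
go(.604,-.134,.28,3.6)
s=status.read_state();p=np.array(s['tool_pos'])
c=cam('wrist');disc(c,'b',p+[0,0,.011])
```

```text
now 12.0 [0.4455 0.1389 0.2788] yaw 0.04 tilt [0. 0.] F [-0.1  0.  -1.8] open 0.0474 gf 30.0 -> shift [-0.1583 -0.273  -0.0012] turn -3.56
b px 318.2 270.3 expected [317.8 266.5] axes [60.4 67. ] [285, 240, 67, 61, 3201] world [0.4478 0.1391 0.2898]
```

Request:
servo_tool:
  plan: "-0.006 -0.01 -0.002 0;-0.018 -0.032 -0.002 -0.6;-0.033 -0.058 -0.002 -1.2;-0.05 -0.088 -0.002 -1.8;-0.067 -0.118 -0.002 -2.4;-0.084 -0.148 -0.002 -3;-0.101 -0.178 -0.002 -3.6;-0.118 -0.208 -0.002 -3.6;-0.133 -0.234 -0.002 -3.6;-0.145 -0.255 -0.002 -3.6;-0.152 -0.267 -0.002 -3.6;-0.155 -0.273 -0.002 -3.6"

```text
t: 13.05
tool_pos: [0.6004, -0.1368, 0.2784]
orientation: [0.096, -3.136, -0.001]
force: [1.1, 0.3, -0.4]
opening: 0.0475
gripper_force: 30.0
```

Request:
servo_tool:
  plan: "0 0 0 0;0 0 0 0;0 0 0 0"

```text
t: 13.3
tool_pos: [0.6003, -0.1332, 0.2807]
orientation: [0.101, -3.139, -0.001]
force: [0.1, 2.2, -1.0]
opening: 0.0475
gripper_force: 30.0
```

Run:
```python
from h import *
go(.6007,-.134,.139,3.6)
c=cam('wrist')
e=proj(c,(.603,-.134,.071));print(e)
m=(c['image'].max(2)<50).astype(np.uint8);k=np.zeros_like(m);cv2.circle(k,tuple(int(a) for a in e),24,1,-1)
cv2.imwrite('pics/w6.png',cv2.resize(c['image'][100:240,240:400],None,fx=4,fy=4))
```

```text
now 13.3 [ 0.6003 -0.1332  0.2807] yaw 3.67 tilt [-0.0009  0.0006] F [ 0.1  2.2 -1. ] open 0.0475 gf 30.0 -> shift [-0.0005 -0.0009  0.1417] turn 0.07
[316.86114859 176.80413757]
```

View pics/w6.png

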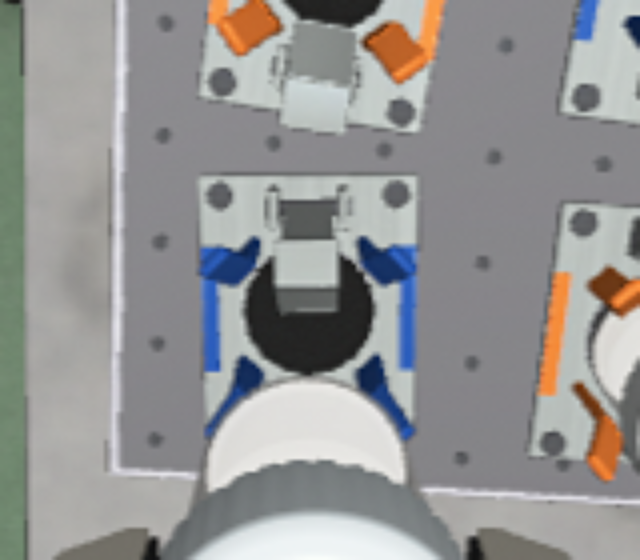

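Pad centre is at pixel (317.2,177.2) against the predicted (316.9,176.8), and the yaw is aligned. Lowering.

Request:
servo_tool:
  plan: "-0.0005 -0.0006 0 0;-0.0005 -0.0006 0.01 0;-0.0005 -0.0006 0.02 0;-0.0005 -0.0006 0.03 0;-0.0005 -0.0006 0.04 0;-0.0005 -0.0006 0.05 0;-0.0005 -0.0006 0.06 0;-0.0005 -0.0006 0.07 0;-0.0005 -0.0006 0.08 0;-0.0005 -0.0006 0.09 0;-0.0005 -0.0006 0.098 0;-0.0005 -0.0006 0.1 0"

```text
t: 14.35
tool_pos: [0.6003, -0.1343, 0.1788]
orientation: [0.1, -3.137, -0.001]
force: [0.5, 0.8, -0.9]
opening: 0.0473
gripper_force: 30.0
```

Request:
servo_tool:
  plan: "0 0 0.008 0;0 0 0.016 0;0 0 0.024 0;0 0 0.031 0;0 0 0.037 0;0 0 0.04 0;0 0 0.042 0;0 0 0.0435 0;0 0 0.0445 0;0 0 0.0445 0;0 0 0.0445 0"

```text
t: 15.27
tool_pos: [0.6023, -0.1344, 0.1394]
orientation: [-0.1, 3.137, -0.0]
force: [-4.5, 3.8, 12.7]
opening: 0.0474
gripper_force: 30.0
```

Run:
```python
from h import *
go(.6007,-.134,.139,3.6)
```

```text
now 15.2667 [ 0.6023 -0.1344  0.1394] yaw 3.65 tilt [ 0.0028 -0.0002] F [-4.5  3.8 12.7] open 0.0474 gf 30.0 -> shift [0.0016 0.0005 0.0004] turn 0.05
```

Contact came at TCP 0.1394, as predicted, with 12.7 N. I'll release, rise and go to the short blue jar.

Request:
servo_tool:
  plan: "0 0 -0.002 0;0 0 -0.002 0;0 0 -0.002 0;0 0 -0.002 0;0 0 -0.002 0;0 0 -0.002 0"
  grip: -0.4

```text
t: 15.77
tool_pos: [0.6011, -0.1346, 0.1382]
orientation: [0.099, -3.139, -0.0]
force: [-0.3, -0.6, 0.1]
opening: 0.0653
gripper_force: 0.0
```

Request:
servo_tool:
  plan: "0 0 -0.01 0;0 0 -0.03 0;0 0 -0.06 0;0 0 -0.09 0;0 0 -0.1 0;0.003 0.02 -0.1 1;0.009 0.055 -0.1 3;0.015 0.095 -0.1 7.2;0.021 0.135 -0.1 7.2;0.027 0.175 -0.1 7.2;0.033 0.215 -0.1 7.2;0.039 0.255 -0.1 7.2"

```text
t: 16.77
tool_pos: [0.5454, 0.1191, 0.239]
orientation: [0.098, 3.14, 0.0]
force: [1.0, -0.3, 0.2]
opening: 0.0653
gripper_force: 0.0
```

Run:
```python
from h import *
go(.523,.2225,.166,-3.6)
```

```text
now 16.7667 [0.5454 0.1191 0.239 ] yaw -3.58 tilt [0.0005 0.0001] F [ 1.  -0.3  0.2] open 0.0653 gf 0.0 -> shift [0.0289 0.1018 0.073 ] turn 0.02
```

Request:
servo_tool:
  plan: "0.008 0.03 0 0;0.018 0.06 0.02 0;0.026 0.09 0.045 0;0.029 0.102 0.065 0;0.029 0.102 0.073 0;0.029 0.102 0.073 0;0.029 0.102 0.073 0;0.029 0.102 0.073 0"
  grip: -1

```text
t: 17.43
tool_pos: [0.5248, 0.2202, 0.1673]
orientation: [0.1, 3.138, 0.001]
force: [0.4, -0.4, 0.6]
opening: 0.093
gripper_force: 0.0
```

Run:
```python
from h import *
go(.523,.2225,.04,-3.6)
c=cam('wrist');disc(c,'b',(.523,.2225,.046));disc(c,'o',(.4993,.3501,.046))
c=cam('scene'); cv2.imwrite('pics/s2.png',cv2.resize(c['image'][130:315,270:500],None,fx=3.2,fy=3.2,interpolation=cv2.INTER_CUBIC))
```

```text
now 17.4333 [0.5248 0.2202 0.1673] yaw -3.63 tilt [0.0021 0.0003] F [ 0.4 -0.4  0.6] open 0.093 gf 0.0 -> shift [0.0022 0.0021 0.1273] turn -0.03
b px 317.8 193.8 expected [319.8 192.8] axes [26.5 26.9] [305, 181, 27, 27, 572] world [0.5239 0.2205 0.046 ]
o px 454.1 160.2 expected [455.7 159.9] axes [26.8 30.6] [440, 146, 29, 29, 657] world [0.4995 0.3487 0.046 ]
```

View pics/s2.png

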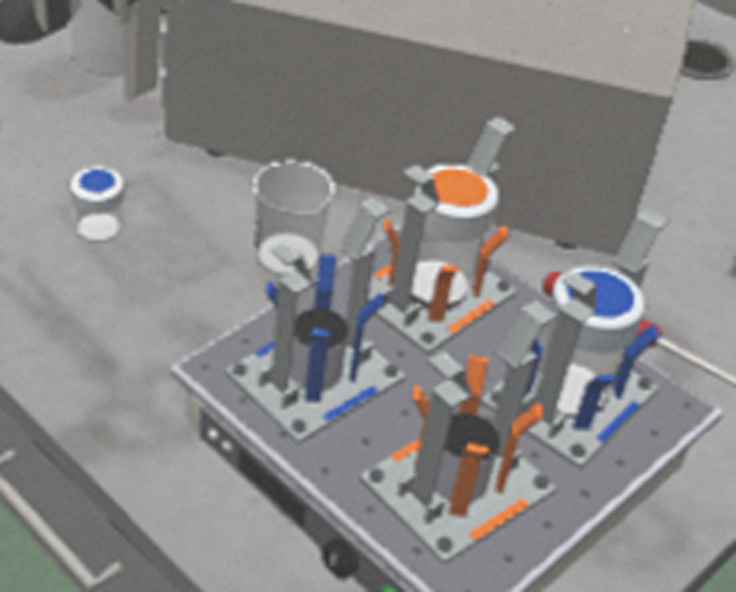

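Both tall jars are seated and latched, with orange at crop (458,190) and blue at (598,295). Next, grasp the short blue jar.

Request:
servo_tool:
  plan: "0.0012 0.001 0.015 0;0.0012 0.001 0.045 0;0.0012 0.001 0.075 0;0.0012 0.001 0.105 0;0.0012 0.001 0.12 0;0.0012 0.001 0.127 0;0.0012 0.001 0.127 0;0.0012 0.001 0.127 0"

```text
t: 18.2
tool_pos: [0.5236, 0.222, 0.04]
orientation: [0.099, 3.138, 0.001]
force: [0.1, -0.6, 0.6]
opening: 0.0929
gripper_force: 0.0
```

Request:
servo_tool:
  plan: "0 0 0 0;0 0 0 0;0 0 0 0;0 0 0 0;0 0 0 0;0 0 0 0;0 0 0 0;0 0 0 0;0 0 0 0;0 0 0 0;0 0 0 0;0 0 0 0"
  grip: 1
  grip_force: 30

```text
t: 19.2
tool_pos: [0.5224, 0.2221, 0.0386]
orientation: [-0.098, -3.14, 0.0]
force: [0.7, -0.6, -0.7]
opening: 0.0381
gripper_force: 30.0
```

Run:
```python
from h import *
go(.523,.2225,.04,-3.6)
```

```text
now 19.2 [0.5224 0.2221 0.0386] yaw -3.56 tilt [-0.0002 -0.0001] F [ 0.7 -0.6 -0.7] open 0.0381 gf 30.0 -> shift [-0.0006  0.0004 -0.0014] turn 0.04
```

Request:
servo_tool:
  plan: "0 0 -0.01 0;0 0 -0.03 0;0 0 -0.06 0;0 0 -0.09 0;0 0 -0.12 0;0 0 -0.15 0;0 0 -0.18 0;0 0 -0.2 0;0 0 -0.21 0;0 0 -0.21 0;0 0 -0.21 0"

```text
t: 20.12
tool_pos: [0.5224, 0.2221, 0.2483]
orientation: [0.098, 3.14, 0.0]
force: [0.2, -0.6, -1.4]
opening: 0.0381
gripper_force: 30.0
```

Run:
```python
from h import *
go(.499,-.026,.25,-3.6)
s=status.read_state();p=np.array(s['tool_pos'])
c=cam('wrist');disc(c,'b',p+[0,0,.006])
```

```text
now 20.1167 [0.5224 0.2221 0.2483] yaw -3.57 tilt [0.0001 0.    ] F [ 0.2 -0.6 -1.4] open 0.0381 gf 30.0 -> shift [ 0.0079 -0.2491 -0.0017] turn 0.03
b px 318.2 266.0 expected [317.7 261.8] axes [44.4 48.8] [294, 244, 49, 45, 1719] world [0.525  0.2222 0.2543]
```

Request:
servo_tool:
  plan: "0.0005 -0.01 0 0;0.001 -0.03 0 0;0.002 -0.055 0 0;0.003 -0.083 0 0;0.004 -0.111 0 0;0.005 -0.139 0 0;0.006 -0.167 0 0;0.007 -0.195 0 0;0.008 -0.22 0 0;0.009 -0.238 0 0;0.01 -0.247 0 0;0.01 -0.2487 -0.002 0"

```text
t: 21.17
tool_pos: [0.4957, -0.0271, 0.2488]
orientation: [-0.101, -3.137, -0.0]
force: [-1.4, 0.2, -1.7]
opening: 0.038
gripper_force: 30.0
```

Request:
servo_tool:
  plan: "0 0 0 0;0 0 0 0;0 0 0 0;0 0 0 0"

```text
t: 21.5
tool_pos: [0.4971, -0.0245, 0.2505]
orientation: [-0.096, -3.14, -0.0]
force: [-0.9, 1.1, -0.8]
opening: 0.0382
gripper_force: 30.0
```

Run:
```python
from h import *
go(.497,-.0255,.1436,-3.6)
c=cam('wrist')
print(proj(c,(.499,-.0255,.105)))
cv2.imwrite('pics/w7.png',cv2.resize(c['image'][110:250,240:400],None,fx=4,fy=4))
```

```text
now 21.5 [ 0.4971 -0.0245  0.2505] yaw -3.48 tilt [-0.0002  0.0002] F [-0.9  1.1 -0.8] open 0.0382 gf 30.0 -> shift [-0.     -0.001   0.1069] turn 0.12
[316.72565246 190.09602239]
```

View pics/w7.png

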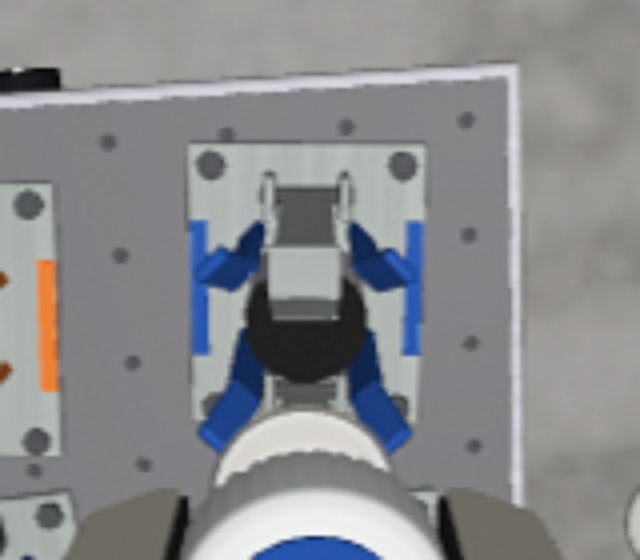

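Pad centre is at pixel (316.5,190.8) against the predicted (316.7,190.1), so it is aligned. Lowering.

Request:
servo_tool:
  plan: "-0.0003 -0.0008 0.005 0.1;-0.0003 -0.0008 0.015 0.1;-0.0003 -0.0008 0.025 0.1;-0.0003 -0.0008 0.035 0.1;-0.0003 -0.0008 0.045 0.1;-0.0003 -0.0008 0.055 0.1;-0.0003 -0.0008 0.063 0.1;-0.0003 -0.0008 0.071 0.1;-0.0003 -0.0008 0.078 0.1;-0.0003 -0.0008 0.085 0.1;-0.0003 -0.0008 0.09 0.1;-0.0003 -0.0008 0.095 0.1"

```text
t: 22.55
tool_pos: [0.4972, -0.0263, 0.1552]
orientation: [-0.1, -3.14, -0.0]
force: [-0.0, -0.3, 0.7]
opening: 0.0379
gripper_force: 30.0
```

Request:
servo_tool:
  plan: "0 0 0.004 0;0 0 0.008 0;0 0 0.011 0;0 0 0.013 0;0 0 0.0145 0;0 0 0.0145 0;0 0 0.0145 0"

```text
t: 23.13
tool_pos: [0.4974, -0.0263, 0.1433]
orientation: [0.1, 3.14, -0.0]
force: [-10.1, 1.2, 16.2]
opening: 0.0377
gripper_force: 30.0
```

Run:
```python
from h import *
go(.4973,-.0255,.1436,-3.6)
```

```text
now 23.1333 [ 0.4974 -0.0263  0.1433] yaw -3.66 tilt [ 0.0004 -0.0002] F [-10.1   1.2  16.2] open 0.0377 gf 30.0 -> shift [ 0.0001  0.0008 -0.0003] turn -0.06
```

Contact came at TCP 0.1433 (predicted 0.1436) with 16 N. I'll release and go to the short orange jar.

Request:
servo_tool:
  plan: "0 0 -0.002 0;0 0 -0.002 0;0 0 -0.002 0;0 0 -0.002 0;0 0 -0.002 0;0 0 -0.002 0"
  grip: -0.5

```text
t: 23.63
tool_pos: [0.4971, -0.0263, 0.1429]
orientation: [-0.1, -3.14, -0.0]
force: [0.4, 0.7, -0.1]
opening: 0.0688
gripper_force: 0.0
```

Request:
servo_tool:
  plan: "0 0 -0.01 0;0 0 -0.03 0;0 0 -0.06 0;0 0 -0.09 0;0 0 -0.1 0;0.001 0.02 -0.1 0.5;0.003 0.055 -0.1 1;0.005 0.095 -0.1 2;0.008 0.135 -0.1 2.4;0.01 0.175 -0.1 2.4;0.012 0.215 -0.1 2.4;0.015 0.255 -0.1 2.4"

```text
t: 24.63
tool_pos: [0.4983, 0.2311, 0.2434]
orientation: [0.166, 3.137, 0.0]
force: [1.5, -0.3, 0.3]
opening: 0.0696
gripper_force: 0.0
```

Run:
```python
from h import *
go(.4994,.3492,.166,-6)
```

```text
now 24.6333 [0.4983 0.2311 0.2434] yaw -6.07 tilt [0.0005 0.0001] F [ 1.5 -0.3  0.3] open 0.0696 gf 0.0 -> shift [0.0114 0.1175 0.0774] turn -0.07
```

Request:
servo_tool:
  plan: "0.004 0.035 0 0;0.008 0.07 0.02 0;0.01 0.1 0.045 0;0.0114 0.1165 0.07 0;0.0114 0.1165 0.0774 0;0.0114 0.1165 0.0774 0;0.0114 0.1165 0.0774 0;0.0114 0.1165 0.0774 0"
  grip: -1

```text
t: 25.3
tool_pos: [0.5006, 0.3455, 0.1676]
orientation: [0.168, 3.135, 0.001]
force: [0.1, 0.3, 0.6]
opening: 0.0928
gripper_force: 0.0
```

Run:
```python
from h import *
c=cam('wrist');disc(c,'o',(.4994,.3492,.046))
go(.4994,.3492,.039,-6)
```

```text
o px 320.0 193.3 expected [321.1 193. ] axes [26.6 27.3] [307, 180, 27, 27, 581] world [0.4996 0.3481 0.046 ]
now 25.35 [0.5009 0.3456 0.168 ] yaw -6.15 tilt [0.0028 0.0013] F [0.3 0.3 0.2] open 0.093 gf 0.0 -> shift [0.0022 0.0032 0.129 ] turn -0.15
```

Request:
servo_tool:
  plan: "0.0003 0.003 0.015 0;0.0003 0.003 0.045 0;0.0003 0.003 0.075 0;0.0003 0.003 0.105 0;0.0003 0.003 0.12 0;0.0003 0.003 0.1285 0;0.0003 0.003 0.1285 0;0.0003 0.003 0.1285 0"

```text
t: 26.02
tool_pos: [0.5007, 0.3492, 0.0388]
orientation: [0.167, 3.136, 0.002]
force: [0.5, 0.4, 0.3]
opening: 0.0929
gripper_force: 0.0
```

Request:
servo_tool:
  plan: "0 0 0 0;0 0 0 0;0 0 0 0;0 0 0 0;0 0 0 0;0 0 0 0;0 0 0 0;0 0 0 0;0 0 0 0;0 0 0 0;0 0 0 0;0 0 0 0"
  grip: 1
  grip_force: 30

```text
t: 27.02
tool_pos: [0.4996, 0.3492, 0.0372]
orientation: [-0.166, -3.137, 0.0]
force: [-0.2, 1.0, 0.0]
opening: 0.0377
gripper_force: 30.0
```

Request:
servo_tool:
  plan: "0 0 -0.01 0;0 0 -0.03 0;0 0 -0.06 0;0 0 -0.09 0;0 0 -0.12 0;0 0 -0.15 0;0 0 -0.18 0;0 0 -0.2 0;0 0 -0.21 0;0 0 -0.21 0;0 0 -0.21 0"

```text
t: 27.93
tool_pos: [0.4995, 0.3492, 0.247]
orientation: [0.166, 3.137, 0.0]
force: [-0.1, -0.9, -1.8]
opening: 0.0381
gripper_force: 30.0
```

Run:
```python
from h import *
go(.502,-.1335,.25,-6)
s=status.read_state();p=np.array(s['tool_pos'])
c=cam('wrist');disc(c,'o',p+[0,0,.0074])
```

```text
now 27.9333 [0.4995 0.3492 0.247 ] yaw -6.06 tilt [0.0002 0.0001] F [-0.1 -0.9 -1.8] open 0.0381 gf 30.0 -> shift [-0.0535 -0.4798 -0.0031] turn -0.06
o px 318.1 265.3 expected [317.6 263.1] axes [44.8 49.9] [294, 243, 50, 45, 1766] world [0.5009 0.3493 0.2544]
```

Request:
servo_tool:
  plan: "-0.001 -0.01 -0.003 0;-0.003 -0.03 -0.003 0;-0.006 -0.055 -0.003 0;-0.009 -0.085 -0.003 0;-0.0125 -0.115 -0.003 0;-0.016 -0.145 -0.003 0;-0.019 -0.175 -0.003 0;-0.0225 -0.205 -0.003 0;-0.026 -0.235 -0.003 0;-0.029 -0.265 -0.003 0;-0.032 -0.295 -0.003 0;-0.0355 -0.325 -0.003 0"

```text
t: 28.98
tool_pos: [0.499, 0.0204, 0.2485]
orientation: [-0.166, -3.134, 0.0]
force: [0.3, -0.6, -0.6]
opening: 0.0379
gripper_force: 30.0
```

Request:
servo_tool:
  plan: "-0.003 -0.03 0 0;-0.0065 -0.06 0 0;-0.01 -0.09 0 0;-0.013 -0.12 0 0;-0.0155 -0.14 0 0;-0.0165 -0.15 0 0;-0.017 -0.1545 0 0;-0.017 -0.1545 0 0;-0.017 -0.1545 0 0;-0.017 -0.1545 0 0"

```text
t: 29.82
tool_pos: [0.5011, -0.132, 0.25]
orientation: [-0.164, -3.137, -0.001]
force: [-1.3, 0.8, -1.7]
opening: 0.0382
gripper_force: 30.0
```

Run:
```python
from h import *
go(.501,-.1332,.1422,-6)
c=cam('wrist')
print(proj(c,(.502,-.1332,.105)))
a=cv2.resize(c['image'][110:250,240:400],None,fx=3.5,fy=3.5)
cv2.imwrite('pics/w8.png',a)
```

```text
now 29.8167 [ 0.5011 -0.132   0.25  ] yaw -6.0 tilt [-0.0004  0.0005] F [-1.3  0.8 -1.7] open 0.0382 gf 30.0 -> shift [-1.000e-04 -1.300e-03  1.078e-01] turn 0.0
[316.39137883 189.384662  ]
```

View pics/w8.png

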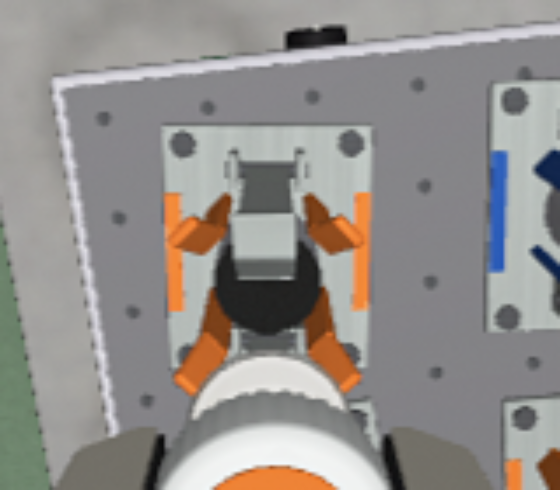

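Pad centre is at pixel (316.6,190.3) against the predicted (316.4,189.4), under 1 mm off. That was picture 15, one over the limit of 14, so I won't view any more and will verify by force and numbers. Lowering.

Request:
servo_tool:
  plan: "-0.0005 -0.0008 0.005 0;-0.0005 -0.0008 0.015 0;-0.0005 -0.0008 0.025 0;-0.0005 -0.0008 0.035 0;-0.0005 -0.0008 0.045 0;-0.0005 -0.0008 0.055 0;-0.0005 -0.0008 0.063 0;-0.0005 -0.0008 0.071 0;-0.0005 -0.0008 0.078 0;-0.0005 -0.0008 0.085 0;-0.0005 -0.0008 0.09 0;-0.0005 -0.0008 0.095 0"

```text
t: 30.87
tool_pos: [0.5015, -0.134, 0.1548]
orientation: [-0.166, -3.137, -0.0]
force: [-0.2, -0.2, -0.3]
opening: 0.0378
gripper_force: 30.0
```

Request:
servo_tool:
  plan: "0 0 0.004 0;0 0 0.008 0;0 0 0.011 0;0 0 0.0135 0;0 0 0.0155 0;0 0 0.0155 0;0 0 0.0155 0"

```text
t: 31.45
tool_pos: [0.5018, -0.134, 0.1419]
orientation: [0.166, 3.137, -0.0]
force: [-8.7, 3.2, 15.6]
opening: 0.0381
gripper_force: 30.0
```

Run:
```python
from h import *
go(.5015,-.1332,.1422,-6)
```

```text
now 31.45 [ 0.5018 -0.134   0.1419] yaw -6.06 tilt [ 0.0007 -0.0003] F [-8.7  3.2 15.6] open 0.0381 gf 30.0 -> shift [ 0.0003  0.0008 -0.0003] turn -0.06
```

Contact came at TCP 0.1419 (predicted 0.1422) with 15.6 N. I'll release, retreat and check numerically.

Request:
servo_tool:
  plan: "0 0 -0.002 0;0 0 -0.002 0;0 0 -0.002 0;0 0 -0.002 0;0 0 -0.002 0;0 0 -0.002 0"
  grip: -0.5

```text
t: 31.95
tool_pos: [0.5014, -0.1339, 0.1414]
orientation: [-0.166, -3.137, -0.0]
force: [0.2, 0.2, 0.4]
opening: 0.0686
gripper_force: 0.0
```

Request:
servo_tool:
  plan: "0 0 -0.01 0;0 0 -0.03 0;0 0 -0.06 0;0 0 -0.09 0;0 0 -0.12 0;0 0.02 -0.14 0;0 0.05 -0.14 0;0 0.09 -0.14 0;0 0.13 -0.14 0;0 0.17 -0.14 0;0 0.21 -0.14 0;0 0.25 -0.14 0"

```text
t: 32.95
tool_pos: [0.5278, 0.1165, 0.2828]
orientation: [0.166, 3.136, 0.0]
force: [0.8, -0.7, -0.1]
opening: 0.0698
gripper_force: 0.0
```

Request:
servo_tool:
  plan: "0.02 0.04 0 0;0.04 0.08 0 0;0.06 0.12 0 0;0.08 0.16 0 0;0.08 0.16 0 0;0.08 0.16 0 0"

```text
t: 33.45
tool_pos: [0.4638, 0.2851, 0.2824]
orientation: [0.159, 3.138, 0.001]
force: [0.7, -0.1, -0.2]
opening: 0.0699
gripper_force: 0.0
```

Run:
```python
from h import *
print(status.read_state()['t'])
for cn in('scene','top'):
    c=cam(cn);print(cn)
    lst={'to':(.607,-.024),'tb':(.603,-.134),'sb':(.499,-.0255),'so':(.502,-.1332)}
    hsv=cv2.cvtColor(c['image'],cv2.COLOR_BGR2HSV)
    for n,(x,y) in lst.items():
        p=np.array((x,y,.151));r=.018 if n[0]=='t' else .0135
        lo,hi=((5,120,120),(25,255,255)) if n[1]=='o' else ((100,120,80),(130,255,255))
        m=cv2.inRange(hsv,lo,hi);poly=np.array([proj(c,p+[r*np.cos(a),r*np.sin(a),0]) for a in np.linspace(0,6.28,40)]).round().astype(np.int32)
        k=np.zeros_like(m);cv2.fillPoly(k,[poly],255);M=cv2.moments(m&k,True)
        print(n,'fill',round(M['m00']/(k>0).sum(),2),'ctr',ray(c,M['m10']/M['m00'],M['m01']/M['m00'],.151).round(4))
```

```text
33.45
scene
to fill 0.73 ctr [ 0.6099 -0.0254  0.151 ]
tb fill 0.53 ctr [ 0.6024 -0.1373  0.151 ]
sb fill 0.61 ctr [ 0.4968 -0.0261  0.151 ]
so fill 0.61 ctr [ 0.5001 -0.1347  0.151 ]
top
to fill 0.82 ctr [ 0.6088 -0.0246  0.151 ]
tb fill 0.77 ctr [ 0.5997 -0.1341  0.151 ]
sb fill 0.72 ctr [ 0.4965 -0.0262  0.151 ]
so fill 0.71 ctr [ 0.499  -0.1337  0.151 ]
```

All four discs sit at their holders, and seat contact matched the prediction to within 0.4 mm each time. Handing in.

```bash
python3 -c "
from plant import robot
print(robot.close_job())"
```

```text
the job is handed in; nothing more can be done
None
```

I put all four jars in their matching holders, pushed down to seat height and released, and handed the job in at about 33 s. The tall jars' latches were confirmed by picture, the short jars' only by seat height and force, and I viewed 15 pictures, one over the limit of 14.

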